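# Set and lock the air regulator, then hold the washed pulley over the blow-off nozzle

### The job

The blow-off air was left set too high: get the station ready and present the washed pulley to it: turn the regulator knob back, counter-clockwise, until its pointer line stands at the raised arrow mark on the dial, then push the lock slide fully home against the knob so that the setting cannot creep. Then take the tall grooved pulley (not the flat bearing) out of the tray, lift it well above the tape measure and the oil filter before carrying it over them, and leave all the other things as they stand. Finish while still holding it in the gripper, level and still, its bore centred over the upright nozzle and its underside about 10 mm above the tip, without ever touching the station with it.

Things in the scene. Friction and masses are not known exactly. Their poses are not given: they have to be found in the camera images.
- blow_station: Bench blow-off station, fixed: grey plate 110 x 230 x 10 mm with an air regulator (aluminium block, gauge in front, black knob on top) at its left and an upright brass nozzle at its right. Origin: centre of the plate's underside; x to its back (away from the gauge), y to its left, z up. Knob axis at (0, 55) mm, nozzle at (0, -70) mm. The air is off: the gauge stays at zero.
- knob_grip (a point): Point on the regulator knob's axis, at mid grip, 95.5 mm above the worktop. The grip is black, round, upright, 40 mm in diameter, 80 to 108 mm above the worktop (knob top 110). Below it is a steel skirt with 12 teeth, 56 mm wide, 67 to 77 mm up, then a fixed dial ring 80 mm wide. Take the grip across its diameter from above.
- reg_knob (a joint): Knob angle in rad, 0 to 4.71, growing clockwise seen from above; stiff (0.05 N m), stays where left. At 0 the knob's white pointer line is at the first tick (front left); ticks every 0.524 rad. The raised black arrowhead on the dial ring, the mark, is at 1.047: on the dial's left side, 1.31 rad counter-clockwise from the station's x. The knob starts 0.5 to 1.4 rad too far clockwise.
- reg_lock (a joint): Travel of the lock slide in m: 0 drawn back (unlocked, the start), 0.0085 fully home, its tongue between two teeth of the knob's skirt so that the knob cannot turn. Slides along the station's x toward the knob against 2 N of friction, stays where left. A knob within 0.15 rad of the mark is centred by the tongue; half a division (0.26 rad) off, a tooth stops it.
- lock_tab (a point): Middle of the lock slide's upright steel thumb tab in front of the knob, 87.5 mm above the worktop: 8 mm thick along the slide, 20 mm wide across it, 73 to 94.5 mm above the worktop, free to the front. This point is 73 mm in front of the knob's axis when unlocked, 64.5 mm when home. Push it from the front, or pinch it across its width.
- nozzle_tip (a point): Centre of the top face of the upright brass nozzle, 115 mm above the worktop; the tip is 9 mm in diameter, the fittings below it at most 25 mm wide. Its z is up.
- pulley: The washed alternator pulley: dark steel, 52 mm in diameter, 36 mm tall, with grooves round it and a 22 mm bore right through it; 0.15 to 0.3 kg. It stands upright in the steel tray, bore vertical. Origin: centre of its underside; z along the bore, up.
- tray: Open steel tray, fixed, 210 x 165 mm, 16 mm high with a rounded rim reaching 18.5 mm, floor 3 mm thick. Origin: centre of its underside; x along its length, y across. The pulley and the bearing stand in its two halves, either way round, their centres 85 to 105 mm apart along its length.
- bearing: Flat sealed ball bearing lying in the tray, 52 mm in diameter, 15 mm tall; not to be taken. Origin: centre of its underside.
- tape_measure: Yellow and black tape measure standing on its base, 60 x 86 x 64 mm (x, y, z), between the tray and the station. Origin: centre of its underside, z up.
- oil_filter: Blue oil filter, 72 mm in diameter, 94 mm tall, standing between the tray and the station. Origin: centre of its underside, z up.
- spirit_level: Yellow spirit level lying across the back of the worktop, 49 x 230 x 47 mm (x, y, z). Origin: centre of its underside.
- funnel: Red funnel standing on its mouth, 109 mm in diameter, 112 mm tall, behind the station to the right. Origin: centre of its underside, z up.

How it is judged (in metres and radians):
On the way, in this order (a step that is already met when the one before it is completed fails the run):
1. the knob stands at the mark (within 0.15 rad), the lock still drawn back (value of joint reg_knob between 0.897 and 1.197 rad and value of joint reg_lock below 0.002 m), for 0.2 s.
2. the lock slide is home (within 1.5 mm) with the knob at the mark (value of joint reg_knob between 0.897 and 1.197 rad and value of joint reg_lock above 0.007 m), for 0.2 s.
3. the pulley is held in the fingers with its underside more than 100 mm above the worktop, still more than 150 mm to the side of the nozzle (contact force between the fingers and pulley above 1 N and height (world z) of pulley above 0.1 m and horizontal distance between pulley and nozzle_tip above 0.15 m), for 0.1 s.
At the end, for the whole second after the job is handed in: The pulley is held still by the fingers over the nozzle: its axis within 7 mm of the nozzle's, its underside 3 to 20 mm above the tip, within 8 degrees of level, touching nothing of the station; the knob is at the mark within 0.15 rad and the lock slide home within 1.5 mm (all of step 2 and horizontal distance between pulley and nozzle_tip below 0.007 m and z of pulley in the frame of nozzle_tip between 0.003 and 0.02 m and angle between pulley's own z axis and vertical below 0.14 rad and contact force between the fingers and pulley above 1 N and contact force between pulley and blow_station below 0.05 N and linear speed of pulley below 0.02 m/s and angular speed of pulley below 0.3 rad/s); the arm keeps its last pose, push and grip.
It fails at once if the pulley touches the station (contact force between pulley and blow_station above 0.5 N).
It fails at once if the tape measure is pushed more than 30 mm or tipped (distance of tape_measure from where it was at the start of the episode above 0.03 m or angle between tape_measure's own z axis and vertical above 0.3 rad).
It fails at once if the oil filter is pushed more than 30 mm or tipped (distance of oil_filter from where it was at the start of the episode above 0.03 m or angle between oil_filter's own z axis and vertical above 0.3 rad).
It fails at once if the bearing is pushed more than 30 mm (distance of bearing from where it was at the start of the episode above 0.03 m).
It fails at once if the spirit level or the funnel is pushed more than 30 mm (distance of any of spirit_level, funnel from where it was at the start of the episode above 0.03 m).
It also fails if it takes over 72 s, if anything falls off the work surface, if the arm or the gripper's body presses on something with over 40 N, if the wrist force passes 120 N, or if a joint passes its speed limit or range.

### The arm

A 6-joint arm with a two-finger parallel gripper is mounted at the origin on a cart in front of the work surface, level with it; the furniture and walls round the work are solid. World frame = base frame: x ahead of the robot, y to its left, z up, the work surface at z = 0. Lengths are in mm, angles in rad, forces in N, time in s.
With the tool pointing down it reaches from about 300 to 775 mm from the base axis. Payload 14.6 kg.
Tool frame: the origin (TCP) lies midway between the tips of the shut fingers; the grasp point (between the pads) lies 19 mm behind it; z points along the fingers, y is the line along which they close (so a half turn about z gives the same grasp; the last joint's range is limited). The gripper opens to 94 mm and grips with 3 to 60 N. Pads are 16 mm wide; open, the fingers measure 119 mm over their backs; the gripper's body (75 mm by 177 mm) begins 78 mm behind the grasp point.
Start: joints at [1.083, 0.3, 1.521, -0, 1.321, -0.067], TCP at [224.666, 502.01, 173.446] pointing down, gripper open.
Joint ranges: [-3.03, 3.03], [-0.79, 2.21], [0.23, 2.52], [-1.04, 4.18], [0, 3.07], [-2.55, 2.55]. Speed limits (rad/s): [2.22, 2.22, 2.57, 3.14, 3.14, 3.14].

### API

Orientations are given as [roll, pitch, yaw] about the fixed x, y, z axes, in that order (R = Rz(yaw) Ry(pitch) Rx(roll)).
In Python, from cell import manip gives the robot as it stands.
- The arm moves only by the shell command python3 -m creep 'ROWS' [OPENING] [FORCE]. ROWS is text: rows parted by semicolons, each of 6 numbers parted by spaces: the shift along the tool's x, y, z normalised to -1 to 1, where 1 is 4 cm, then the turn, a rotation vector about the tool's x, y, z normalised to -1 to 1, where 1 is pi rad. In form: dx dy dz ax ay az; .... A call has 1 to 20 rows; each row shifts and turns the commanded pose from where the row before left it, along the tool's axes as they then stand; what a row does not reach is not made up. A row lasts 1/8 s, in which the tool goes at most 62.5 mm and 10.7 degrees, less where a joint would pass 70% of its speed; a pose out of reach is approached as far as the arm can. A call with a number of a shift or a turn outside -1 to 1 is refused whole. A call with a gripper value outside its range is refused whole. OPENING is the closure, from 0 (fully open) to 1 (shut), set as the call begins (- or left out, the last holds). The fingers move at their own pace and stop on an object; FORCE is the grip in N (left out, the last holds). Time passes only in rows, so rows that do not move let the fingers close. It gives the time, the measured TCP pose, the force, the opening and the grip force at its end, in the units of the state.
- manip.read_state(): the state, without advancing time (a new reading comes with each control period).
- manip.camera(name): name is "scene" or "top" or "wrist"; returns a dict with "color" (420x560x3 uint8, red, green, blue), "range_z" (420x560 float32, mm along the optical axis (not along the pixel's ray), 0 where there is no reading), "camera_matrix" (3x3 intrinsics, pixels), "T" (4x4, takes a point from camera to world coordinates). Camera axes: x right, y down, z forward; pixel columns grow to the right and rows downward; lengths in mm; the calibration is good to about 2 mm. A picture is of the moment at which its call begins.
- manip.sign_off(): hands the job in; it is judged then, once.
The state is a dict: "clock": time; "joints": joint angles; "qd": joint speeds; "effort": joint torques, N m; "eef_pos": TCP position; "eef_rot": TCP orientation; "wrist_force": force on the tool from outside, world axes, zero at the start; "moment": the same for the moment, N m; "finger_gap": finger opening in mm; "finger_force": force on a finger pad.
Only numpy, scipy, OpenCV 4.12 (cv2) and the standard library are available. Lean on these libraries where they do the work, as an engineer would, in place of code of your own. Each camera call takes 0.05 s, during which the arm holds its last target. There are 200 camera calls.

## Working session

There is one attempt and no reset: what is moved stays moved. The work goes in short steps, Python scripts to look and compute and a shell command to move; the robot and the scene stay as the last step left them, time stands still between calls to the robot, and variables do not carry over. Pictures are saved under pics/ and viewed, at most 12 in all, crops included, and the job is handed in when it is done.

```bash
ls; mkdir -p pics; cat > h.py <<'E'
import numpy as np, cv2
from cell import manip
from scipy.spatial.transform import Rotation as R
def cam(n):
    c=manip.camera(n); c['K']=np.array(c['camera_matrix']);c['T']=np.array(c['T']);return c
def save(c,f,crop=None,s=1):
    im=c['color'][:,:,::-1]
    if crop: x0,y0,x1,y1=crop; im=im[y0:y1,x0:x1]
    cv2.imwrite('pics/'+f,cv2.resize(im,None,fx=s,fy=s,interpolation=cv2.INTER_CUBIC))
def plane(c,uv,z):
    uv=np.atleast_2d(uv).astype(float)
    d=np.c_[uv,np.ones(len(uv))]@np.linalg.inv(c['K']).T@c['T'][:3,:3].T
    o=c['T'][:3,3]; return o+d*((z-o[2])/d[:,2])[:,None]
def cloud(c):
    h,w=c['range_z'].shape; v,u=np.mgrid[:h,:w]
    z=c['range_z']; p=np.stack([u,v,np.ones_like(u)],-1)@np.linalg.inv(c['K']).T*z[...,None]
    return p@c['T'][:3,:3].T+c['T'][:3,3]
def proj(c,P):
    q=(np.atleast_2d(P)-c['T'][:3,3])@c['T'][:3,:3]@c['K'].T
    return q[:,:2]/q[:,2:]
E
python3 - <<'E'
from h import *
s=manip.read_state();print(s)
ims=[]
for n in ['scene','top','wrist']:
    c=cam(n);save(c,n+'0.png');print(n,c['T'].round(3).tolist(),c['K'].tolist())
E
```

```text
pics
{'clock': 0.0, 'joints': array([ 1.08338399e+00,  3.00469561e-01,  1.52161104e+00,  2.57312599e-05,
        1.32072252e+00, -6.66252611e-02]), 'qd': array([ 6.98942520e-05, -3.10376400e-04,  1.79619732e-03,  3.01140378e-04,
       -4.67519299e-04,  2.85460491e-05]), 'effort': array([ 2.81815737e-04, -5.31819785e+01, -3.52731335e+01,  7.08423019e-02,
        2.45099701e-02, -3.76970365e-05]), 'eef_pos': array([224.52171244, 501.73511804, 172.87453496]), 'eef_rot': array([-3.14038653e+00, -1.05456165e-04,  2.72079913e+00]), 'wrist_force': array([ 0.05831594,  0.09634573, -0.82010748]), 'moment': array([ 0.02214238,  0.01386831, -0.02754075]), 'finger_force': 0.0, 'finger_gap': 93.75110686690229}
scene [[0.822, -0.429, 0.373, 171.716], [-0.569, -0.64, 0.517, -636.807], [0.017, -0.638, -0.77, 917.414], [0.0, 0.0, 0.0, 1.0]] [[467.13116972545146, 0.0, 282.2370069924915], [0.0, 467.13116972545146, 209.78473286958163], [0.0, 0.0, 1.0]]
top [[0.011, -0.991, 0.13, 444.001], [-1.0, -0.012, -0.008, -91.943], [0.01, -0.13, -0.991, 1135.849], [0.0, 0.0, 0.0, 1.0]] [[460.03801004159413, 0.0, 283.28594551593596], [0.0, 460.03801004159413, 213.3734803460535], [0.0, 0.0, 1.0]]
wrist [[0.409, 0.873, 0.264, 147.46], [0.912, -0.391, -0.119, 536.038], [-0.001, 0.29, -0.957, 384.716], [0.0, 0.0, 0.0, 1.0]] [[334.1810260990126, 0.0, 270.25661790501755], [0.0, 334.1810260990126, 209.4470289947074], [0.0, 0.0, 1.0]]
```

View pics/top0.png

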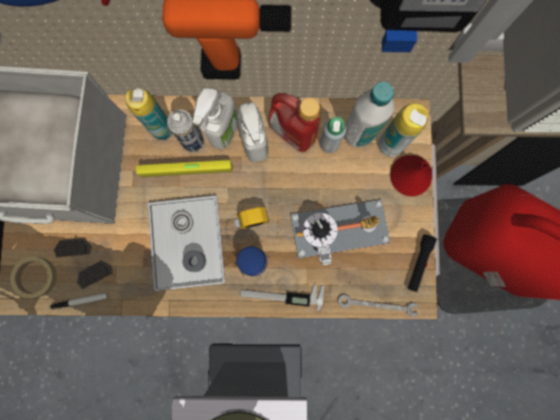

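View pics/scene0.png

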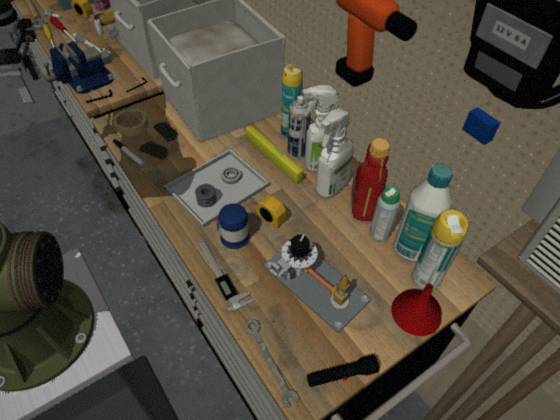

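The top view shows the station at about (340,228), with the knob at (320,228) and the nozzle at (372,222). The tray is at (187,242), the pulley at (194,260), the bearing at (182,222), the tape at (253,217) and the filter at (251,261). The scene view agrees.

```bash
python3 - <<'E'
from h import *
c=cam('top');P=cloud(c);s=cam('scene');S=cloud(s)
def rep(name,c,P,box,zlo,zhi):
    x0,y0,x1,y1=box
    Q=P[y0:y1,x0:x1].reshape(-1,3);Q=Q[(Q[:,2]>zlo)&(Q[:,2]<zhi)]
    print(name,len(Q),Q.mean(0).round(1),((Q.max(0)+Q.min(0))/2).round(1),np.ptp(Q,axis=0).round(1))
rep('pulley',c,P,(178,243,210,278),25,60)
rep('knobtop',c,P,(300,205,345,250),100,125)
rep('nozzle',c,P,(360,205,390,235),95,140)
rep('tape',c,P,(235,195,272,235),40,90)
rep('filter',c,P,(230,240,272,280),70,120)
rep('pulley s',s,S,(190,178,222,212),25,60)
rep('knob s',s,S,(278,228,325,272),100,125)
rep('nozzle s',s,S,(325,270,360,310),105,140)
# plate rectangle
m=(P[...,2]>4)&(P[...,2]<25);m[:, :285]=0;m[:,395:]=0;m[:190]=0;m[265:]=0
m=cv2.morphologyEx(m.astype(np.uint8),cv2.MORPH_OPEN,np.ones((3,3)))
n,l,st,ce=cv2.connectedComponentsWithStats(m);print(st)
Q=P[m>0];r=cv2.minAreaRect(Q[:,:2].astype(np.float32));print('plate',r,Q[:,2].mean())
save(s,'k.png',(260,220,380,330),5)
E
```

```text
pulley 324 [472.2 111.1  38.4] [473.1 110.7  36.1] [49.6 49.9 21.7]
knobtop 245 [ 546.9 -186.6  108.3] [ 547.2 -187.   107.2] [36.6 38.7 12.7]
nozzle 43 [ 567.3 -307.8  107. ] [ 568.9 -308.6  106.2] [15.9 12.2 22.3]
tape 447 [578.3 -29.9  57.3] [579.1 -28.7  55.1] [46.9 72.3 28.9]
filter 686 [473.  -28.4  91.8] [473.4 -27.6  86.3] [65.8 66.  26.6]
pulley s 278 [471.2 111.4  36.2] [472.5 112.8  33.9] [51.9 53.6 17.7]
knob s 249 [ 545.7 -186.9  107.1] [ 546.5 -186.4  105.8] [38.9 39.7 11.3]
nozzle s 34 [ 567.2 -309.3  111.1] [ 568.4 -308.3  110.6] [11.3 12.3 10.5]
[[     0      0    560    420 232430]
 [   291    200     99     58   2770]]
plate ((557.2271118164062, -241.72073364257812), (110.51627349853516, 230.6916961669922), 9.984087944030762) 10.312915039995334
```

View pics/k.png

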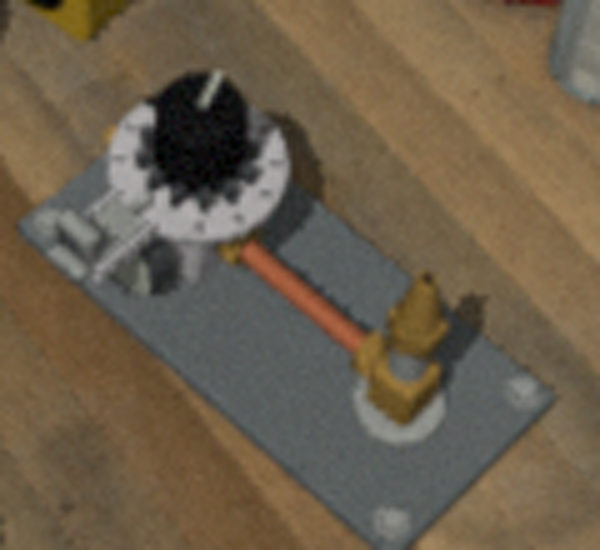

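```bash
cat >> h.py <<'E'
def go(xyz,yang=None):
    "tool-frame shift (units of 40mm) to xyz, then turn about tool z (units of pi) so tool y is at world angle yang (deg)"
    s=manip.read_state();p=np.array(s['eef_pos']);r=R.from_euler('xyz',s['eef_rot'])
    d=r.inv().apply(np.array(xyz)-p)/40; y=r.as_matrix()[:,1];a=np.degrees(np.arctan2(y[1],y[0]))
    print('at',p.round(1),'yang %.1f'%a,'tilt',r.as_matrix()[2].round(4),'shift',d.round(3),'q',s['joints'].round(2),'F',s['wrist_force'].round(1),'gap %.1f t %.1f'%(s['finger_gap'],s['clock']))
    if yang is not None:
        t=-((yang-a+180)%360-180); print('turn az total %.4f'%(t/180))
def pointer(c,kx=(547,-187)):
    "pointer angle (deg, world, ccw) from white pixels on knob top"
    k=proj(c,[[*kx,110]])[0]; h,w=c['range_z'].shape; v,u=np.mgrid[:h,:w]
    W=plane(c,np.c_[u.ravel(),v.ravel()],110)[:,:2].reshape(h,w,2)-kx
    g=c['color'].min(-1).astype(int); m=(np.hypot(W[...,0],W[...,1])<17.5)&(g>90)
    d=W[m];wt=g[m]-90; mu=(d*wt[:,None]).sum(0)/wt.sum() if len(d) else None
    print('pix',k.round(1),m.sum(),mu, None if mu is None else np.degrees(np.arctan2(mu[1],mu[0])))
E
python3 - <<'E'
from h import *
for n in ['top','scene']: pointer(cam(n))
go((547,-187,140),-80)
E
```

```text
pix [321.7 227.9] 22 [7.68043226 4.41262428] 29.878578739380526
pix [300.7 240.9] 12 [7.73269057 6.40950336] 39.6547916070524
at [224.6 502.  173.3] yang 65.9 tilt [ 0.e+00 -2.e-04 -1.e+00] shift [-14.392 -12.43    0.835] q [ 1.08  0.3   1.52  0.    1.32 -0.07] F [-0.4  0.4 -0.6] gap 94.0 t 0.3
turn az total 0.8105
```

```bash
python3 -m creep '-.8 -.69 0 0 0 0;-.8 -.69 0 0 0 0;-.8 -.69 0 0 0 0;-.8 -.69 0 0 0 0;-.8 -.69 0 0 0 0;-.8 -.69 0 0 0 0;-.8 -.69 0 0 0 0;-.8 -.69 0 0 0 0;-.8 -.69 0 0 0 0;-.8 -.69 0 0 0 0;-.8 -.69 0 0 0 0;-.8 -.69 0 0 0 0;-.8 -.69 0 0 0 0;-.8 -.69 0 0 0 0;-.8 -.69 0 0 0 0;-.8 -.69 0 0 0 0;-.8 -.69 0 0 0 0;-.8 -.69 0 0 0 0;0 0 0 0 0 0' 0 30; python3 - <<'E'
from h import *
c=cam('wrist');save(c,'w1.png')
pointer(c);go((547,-187,140),50)
P=cloud(c);q=proj(c,[[547,-187,110],[568.5,-309,115]]);print(q)
Q=P.reshape(-1,3)
m=(Q[:,2]>104)&(Q[:,2]<114)&(np.hypot(Q[:,0]-547,Q[:,1]+187)<40);print(m.sum(),((Q[m].max(0)+Q[m].min(0))/2),np.ptp(Q[m],axis=0))
m=(Q[:,2]>111)&(Q[:,2]<119)&(np.hypot(Q[:,0]-568.5,Q[:,1]+309)<20);print(m.sum(),Q[m].mean(0),np.ptp(Q[m],axis=0)) if m.any() else 0
E
```

```text
clock: 2.72
eef_pos: [547.7, -188.7, 172.7]
eef_rot: [-3.141, -0.001, 2.718]
wrist_force: [-1.4, -0.0, -0.4]
finger_gap: 93.9
finger_force: 0.0
pix [272.3 209.4] 88 [8.00256679 4.78780238] 30.891380098975425
at [ 547.4 -187.4  172.8] yang 65.8 tilt [ 1.e-03  1.e-04 -1.e+00] shift [0.011 0.005 0.821] q [-0.39  0.36  1.44  0.    1.34 -1.54] F [0.3 0.2 0.2] gap 93.8 t 2.8
turn az total 0.0878
[[272.33480458 209.35466859]
 [159.01965766 284.85203718]]
1594 [ 548.21562984 -185.2176838   107.89839222] [40.26469824 40.25503451  7.69733382]
```

View pics/w1.png

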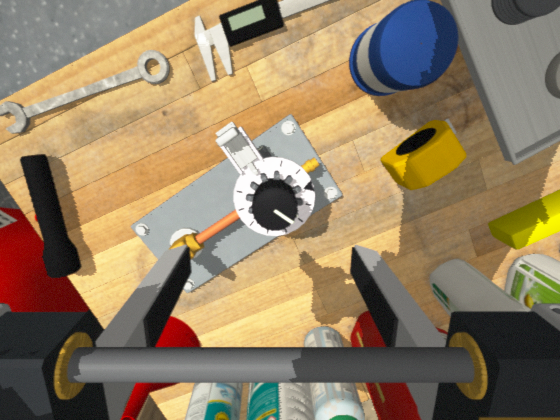

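```bash
cat >> h.py <<'E'
def pline(c,kx=(548,-185.5)):
    h,w=c['range_z'].shape; v,u=np.mgrid[:h,:w]
    W=plane(c,np.c_[u.ravel(),v.ravel()],110)[:,:2].reshape(h,w,2)-kx
    g=c['color'].min(-1).astype(int); m=((np.hypot(W[...,0],W[...,1])<18.5)&(g>100)).astype(np.uint8)
    n,l,st,_=cv2.connectedComponentsWithStats(m); i=1+st[1:,4].argmax(); d=W[l==i]
    mu=d.mean(0); vx=np.linalg.svd(d-mu)[2][0]; vx*=np.sign(vx@mu)
    print('line',len(d),mu,'axis deg %.1f'%np.degrees(np.arctan2(vx[1],vx[0])),'radial range',(d@vx).min(),(d@vx).max())
E
python3 - <<'E'
from h import *
c=cam('wrist');pline(c)
# dial face, unwrapped: dark marks by world angle at r 29..39, z 67
h,w=c['range_z'].shape
a=np.radians(np.arange(0,360,2));
C=np.array([548,-185.5])
for z in (66,):
  rows=[]
  for r in (30,32,34,36,38):
    P=np.c_[C[0]+r*np.cos(a),C[1]+r*np.sin(a),np.full(len(a),z)]
    q=proj(c,P).astype(np.float32);rows.append(cv2.remap(c['color'].min(-1),q[None,:,0],q[None,:,1],cv2.INTER_LINEAR)[0])
  d=np.array(rows);mn=np.sort(d,0)[:3].mean(0)
  print([(int(np.degrees(x)),int(y),d[:,i].tolist()) for i,(x,y) in enumerate(zip(a,mn)) if y<150])
save(c,'w2.png',(225,145,325,245),6)
E
```

```text
line 97 [8.01088371 4.16730007] axis deg 31.2 radial range -0.09040239284435109 18.304921200573418
[(0, 69, [40, 41, 126, 179, 180]), (2, 79, [57, 41, 139, 179, 183]), (4, 117, [122, 75, 156, 178, 183]), (14, 147, [88, 174, 181, 182, 184]), (16, 138, [73, 160, 182, 181, 184]), (22, 127, [114, 147, 130, 137, 161]), (24, 102, [124, 143, 96, 97, 115]), (52, 139, [170, 142, 119, 158, 237]), (54, 139, [162, 131, 130, 157, 227]), (78, 112, [228, 241, 187, 91, 60]), (80, 61, [245, 150, 81, 45, 57]), (82, 51, [208, 68, 41, 44, 70]), (84, 59, [236, 92, 43, 43, 91]), (86, 63, [251, 199, 74, 41, 74]), (88, 107, [253, 248, 183, 72, 67]), (304, 141, [39, 133, 252, 252, 251]), (306, 136, [40, 119, 250, 252, 253]), (308, 128, [38, 98, 249, 253, 253]), (310, 117, [39, 72, 241, 253, 253]), (312, 103, [39, 51, 219, 253, 253]), (314, 87, [37, 39, 186, 252, 253]), (316, 89, [38, 46, 183, 253, 253]), (318, 85, [37, 41, 178, 253, 253]), (320, 79, [37, 43, 158, 252, 253]), (322, 59, [39, 42, 96, 247, 251]), (324, 46, [42, 40, 56, 194, 225]), (326, 47, [40, 41, 60, 171, 212]), (328, 54, [39, 42, 82, 235, 251]), (330, 52, [40, 40, 77, 238, 253]), (332, 44, [40, 39, 53, 227, 253]), (334, 43, [41, 40, 48, 231, 253]), (336, 46, [42, 39, 57, 232, 253]), (338, 47, [41, 37, 63, 234, 253]), (340, 47, [40, 37, 66, 231, 253]), (342, 46, [42, 41, 55, 216, 253]), (344, 43, [38, 38, 53, 210, 253]), (346, 47, [40, 39, 64, 214, 252]), (348, 48, [40, 39, 67, 195, 237]), (350, 46, [40, 38, 60, 170, 229]), (352, 46, [39, 37, 62, 159, 193]), (354, 46, [40, 38, 61, 104, 123]), (356, 57, [38, 39, 94, 139, 154]), (358, 67, [39, 39, 123, 177, 182])]
```

View pics/w2.png

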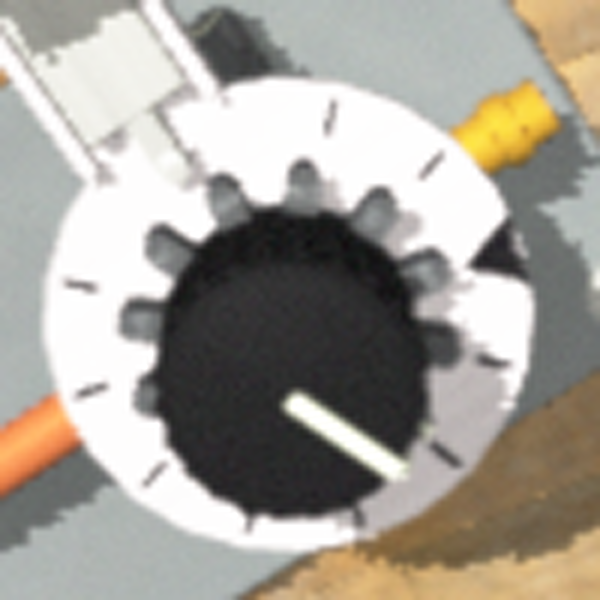

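```bash
python3 -m creep '.01 .034 .2 0 0 .05;0 0 .3 0 0 .05;0 0 .5 0 0 0;0 0 .5 0 0 0;0 0 .5 0 0 0;0 0 .22 0 0 0;0 0 0 0 0 0;0 0 0 0 0 0' 0 25; python3 - <<'E'
from h import *
go((547.6,-186,84),48)
E
python3 -m creep '0 0 0 0 0 0;0 0 0 0 0 0;0 0 0 0 0 0;0 0 0 0 0 0;0 0 0 0 0 0;0 0 0 0 0 0;0 0 0 0 0 0;0 0 0 0 0 0' 0.75 25
```

```text
clock: 3.82
eef_pos: [548.1, -185.2, 85.6]
eef_rot: [3.141, 0.001, 2.407]
wrist_force: [0.1, 0.4, -0.7]
finger_gap: 94.2
finger_force: 0.0
at [ 548.1 -185.2   85.6] yang 47.9 tilt [-1.2e-03  4.0e-04 -1.0e+00] shift [-0.004 -0.022  0.04 ] q [-0.39  0.45  1.53  0.    1.16 -1.23] F [ 0.1  0.4 -0.7] gap 94.2 t 3.8
turn az total -0.0005
clock: 4.82
eef_pos: [547.7, -185.3, 84.6]
eef_rot: [-3.142, 0.0, 2.407]
wrist_force: [0.0, -0.6, 1.1]
finger_gap: 23.9
finger_force: 0.0
```

```bash
python3 - <<'E'
from h import *
c=cam('wrist');s=cam('scene')
a=c['color'];b=s['color'][180:320,220:400];b=cv2.resize(b,(540,420))
cv2.imwrite('pics/g1.png',cv2.resize(np.hstack([a,b]),(800,306))[:,:,::-1])
go((547.6,-186,84),48);print(manip.read_state()['finger_force'])
E
```

```text
at [ 547.7 -185.3   84.6] yang 47.9 tilt [ 0.  0. -1.] shift [-0.01  -0.014  0.016] q [-0.39  0.45  1.54  0.    1.16 -1.23] F [ 0.7 -0.5 -0.3] gap 23.7 t 4.9
turn az total -0.0006
0.0
```

View pics/g1.png

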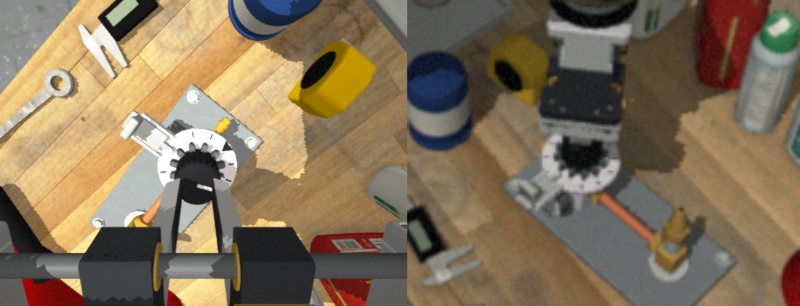

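```bash
python3 - <<'E'
from h import *
c=cam('wrist');P=cloud(c)
print('tcp pix',proj(c,[[547.7,-185.3,84.6],[547.7,-185.3,110]]))
y=np.array([np.cos(np.radians(48)),np.sin(np.radians(48))]);x=np.array([-y[1],y[0]])
Q=P.reshape(-1,3);d=Q[:,:2]-[547.7,-185.3]
near=(np.hypot(*d.T)<45)&(Q[:,2]>70)&(Q[:,2]<220)
for z0 in range(70,220,10):
    m=near&(Q[:,2]>=z0)&(Q[:,2]<z0+10)
    if m.sum()>3:
        tx=d[m]@x;ty=d[m]@y;print(z0,m.sum(),'tx',tx.min().round(),tx.max().round(),'ty',np.percentile(ty,[0,25,50,75,100]).round())
save(c,'g2.png',(180,130,380,280),4)
s=cam('scene');S=cloud(s).reshape(-1,3);d=S[:,:2]-[547.7,-185.3]
for z0 in range(70,260,15):
    m=(np.hypot(*d.T)<70)&(S[:,2]>=z0)&(S[:,2]<z0+15)
    if m.sum()>3: print('scene',z0,m.sum(),(d[m]@x).min().round(),(d[m]@x).max().round(),np.percentile(d[m]@y,[0,25,50,75,100]).round())
E
```

```text
tcp pix [[270.76931854 237.75936689]
 [270.84816574 253.28204345]]
70 1323 tx -10.0 37.0 ty [-42. -25. -13.  12.  33.]
80 241 tx 4.0 20.0 ty [-19.  -9.   0.   9.  20.]
90 272 tx 1.0 20.0 ty [-20.  -9.   0.   9.  20.]
100 2478 tx -20.0 20.0 ty [-20.  -7.  -0.   7.  20.]
110 219 tx -16.0 17.0 ty [-15.  -5.   3.   8.  15.]
120 343 tx -8.0 10.0 ty [-24. -16. -12.  15.  23.]
130 442 tx -9.0 10.0 ty [-24. -17. -12.  16.  24.]
140 536 tx -8.0 10.0 ty [-24. -16.  11.  16.  24.]
150 632 tx -8.0 10.0 ty [-24. -17.  11.  16.  24.]
160 770 tx -9.0 10.0 ty [-24. -17. -12.  16.  24.]
170 954 tx -9.0 10.0 ty [-25. -17.  11.  16.  24.]
180 1055 tx -8.0 10.0 ty [-24. -14. -12.  14.  24.]
190 510 tx -1.0 10.0 ty [-18. -15. -13.  14.  18.]
200 239 tx -12.0 10.0 ty [-16. -14. -13.  13.  16.]
210 500 tx -11.0 33.0 ty [-31. -14.  13.  13.  31.]
scene 70 280 -27.0 45.0 [-61. -37. -21. -14.  10.]
scene 85 73 -20.0 48.0 [-55. -19. -16. -12.   1.]
scene 100 94 -19.0 20.0 [-21. -17. -14. -10.  -3.]
scene 115 13 -9.0 10.0 [-25. -24. -23. -23. -21.]
scene 130 14 -9.0 10.0 [-25. -24. -24. -23. -22.]
scene 205 5 -32.0 33.0 [13. 14. 14. 14. 15.]
scene 220 97 -32.0 34.0 [-38. -35.  -3.  11.  15.]
scene 235 93 -32.0 34.0 [-36. -31. -26. -20. -12.]
scene 250 423 -31.0 28.0 [-69. -60. -51. -42. -11.]
```

View pics/g2.png

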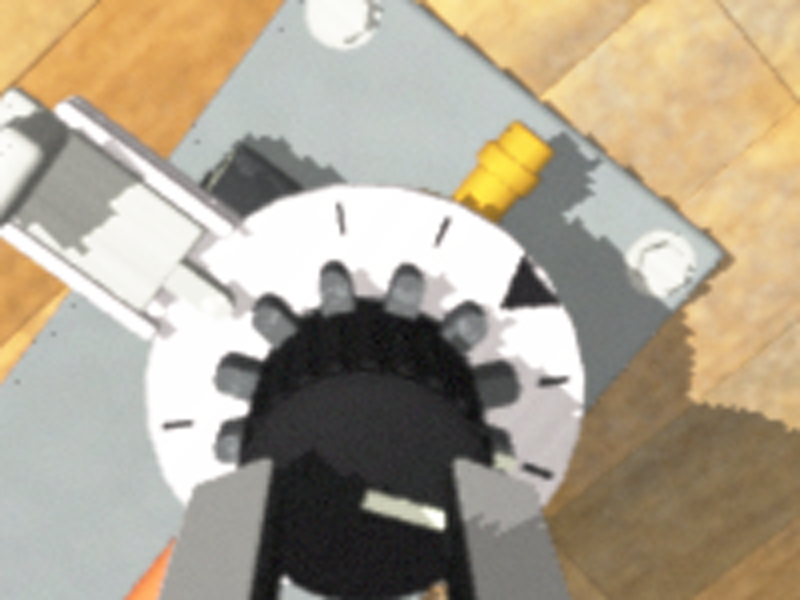

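```bash
python3 - <<'E'
from h import *
c=cam('wrist');P=cloud(c)
for cx,cy in [(220,490),(500,475),(250,466),(475,468),(220,560),(520,560)]:
    u,v=180+cx//4,130+cy//4;print((cx,cy),P[v,u].round(1),c['color'][v,u])
s=manip.read_state();T=c['T'];print((T[:3,3]-s['eef_pos']).round(1),s['joints'])
# profile along finger column
u=180+500//4
print([(v,P[v,u].round(0).tolist()) for v in range(236,300,6)])
E
```

```text
(220, 490) [ 528.1 -194.2  127.3] [164 163 157]
(500, 475) [ 554.3 -165.3  121.6] [142 141 138]
(250, 466) [ 530.2 -191.9  118.8] [155 154 148]
(475, 468) [ 551.4 -167.9  121.3] [162 161 157]
(220, 560) [ 529.1 -191.9  150.2] [163 162 154]
(520, 560) [ 553.8 -165.3  149.3] [126 126 121]
[-62.7  56.2 211.8] [-3.89601558e-01  4.46669344e-01  1.53565549e+00  2.18192862e-05
  1.15924330e+00 -1.22551127e+00]
[(236, [568.0, -170.0, 68.0]), (242, [568.0, -171.0, 78.0]), (248, [554.0, -165.0, 122.0]), (254, [553.0, -166.0, 131.0]), (260, [553.0, -166.0, 138.0]), (266, [553.0, -167.0, 144.0]), (272, [552.0, -167.0, 152.0]), (278, [551.0, -168.0, 158.0]), (284, [551.0, -168.0, 163.0]), (290, [551.0, -168.0, 168.0]), (296, [551.0, -169.0, 173.0])]
```

```bash
python3 -m creep '0 0 0 0 0 0;0 0 0 0 0 0;0 0 0 0 0 0;0 0 0 0 0 0;0 0 .3 0 0 0;0 0 .45 0 0 0;0 0 0 0 0 0;0 0 0 0 0 0' 0 25; python3 -m creep '0 0 0 0 0 0;0 0 0 0 0 0;0 0 0 0 0 0;0 0 0 0 0 0;0 0 0 0 0 0;0 0 0 0 0 0' 0.75 25
```

```text
clock: 6.08
eef_pos: [547.7, -185.3, 54.6]
eef_rot: [-3.142, -0.0, 2.407]
wrist_force: [-0.4, -0.5, -0.3]
finger_gap: 93.7
finger_force: 0.0
clock: 6.82
eef_pos: [548.0, -185.1, 54.8]
eef_rot: [3.141, 0.0, 2.407]
wrist_force: [0.0, 0.9, -1.4]
finger_gap: 39.6
finger_force: 25.0
```

```bash
python3 -m creep '0 0 0 0 0 -.049;0 0 0 0 0 -.049;0 0 0 0 0 -.049;0 0 0 0 0 -.049;0 0 0 0 0 -.049;0 0 0 0 0 -.049;0 0 0 0 0 0;0 0 0 0 0 0;0 0 0 0 0 0;0 0 0 0 0 0' 0.75 25;  python3 - <<'E'
from h import *
go((547.6,-186,84),101)
c=cam('wrist');P=cloud(c)
pline(c); save(c,'g3.png',(170,100,370,250),4)
E
```

```text
clock: 8.07
eef_pos: [547.8, -185.3, 54.7]
eef_rot: [3.142, 0.0, -2.954]
wrist_force: [3.8, 2.0, 0.2]
finger_gap: 39.5
finger_force: 25.0
at [ 547.8 -185.3   54.7] yang 100.7 tilt [-4.e-04  0.e+00 -1.e+00] shift [ 0.009 -0.017 -0.732] q [-0.39  0.48  1.56  0.    1.1  -2.15] F [3.8 2.  0.2] gap 39.5 t 8.1
turn az total -0.0014
line 237 [1.26131578 8.84929829] axis deg 84.0 radial range -0.6962251642863775 18.440029169580985
```

View pics/g3.png

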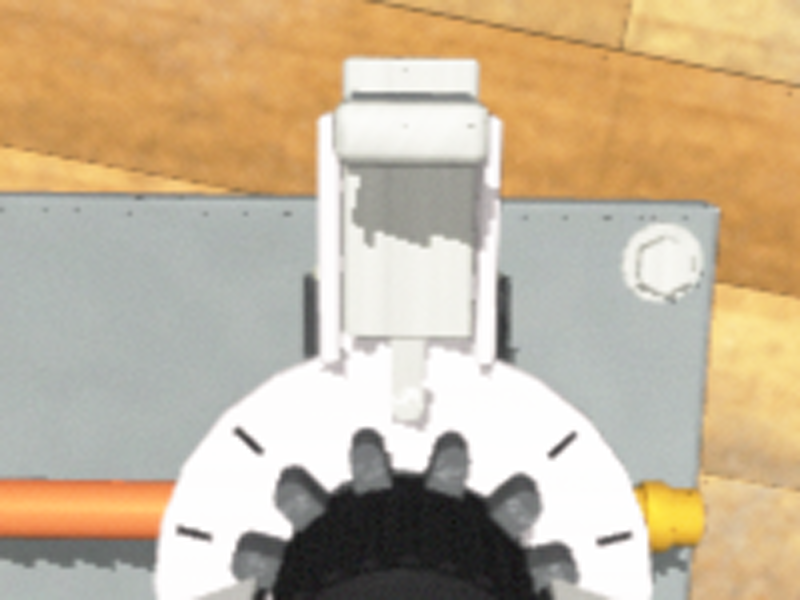

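```bash
python3 -m creep '0 0 0 0 0 0;0 0 0 0 0 0;0 0 0 0 0 0;0 0 0 0 0 0;0 0 -.5 0 0 0;0 0 -.5 0 0 0;0 0 -.2 0 0 0;0 0 0 0 0 0' 0 25;  python3 - <<'E'
from h import *
go((547.8,-185.5,102),101)
c=cam('wrist');P=cloud(c);pline(c)
Q=P.reshape(-1,3);d=Q[:,:2]-[547.8,-185.5]
a=np.radians(10);f=-(d@[np.cos(a),np.sin(a)]);l=d@[-np.sin(a),np.cos(a)]
for f0 in range(40,110,3):
    m=(abs(l)<8)&(f>=f0)&(f<f0+3)
    if m.sum(): print(f0,m.sum(),np.percentile(Q[m,2],[2,50,98]).round(0))
m=(Q[:,2]>88)&(Q[:,2]<100)&(f>50)&(f<95);print('tab top f',f[m].min(),f[m].max(),'l',l[m].min(),l[m].max())
E
```

```text
clock: 9.12
eef_pos: [547.7, -185.4, 102.7]
eef_rot: [-3.141, 0.0, -2.953]
wrist_force: [-0.7, -0.3, -0.4]
finger_gap: 93.8
finger_force: 0.0
at [ 547.7 -185.4  102.7] yang 100.8 tilt [-3.e-04 -3.e-04 -1.e+00] shift [-0.001 -0.004  0.017] q [-0.39  0.43  1.52 -0.    1.2  -2.15] F [-0.7 -0.3 -0.4] gap 93.8 t 9.1
turn az total -0.0011
line 153 [1.37102511 8.99996065] axis deg 83.9 radial range -0.6183729780338072 18.429018616048463
40 60 [69. 74. 75.]
43 92 [72. 74. 75.]
46 98 [72. 74. 75.]
49 97 [72. 74. 75.]
52 96 [72. 74. 75.]
55 92 [72. 74. 75.]
58 97 [72. 74. 75.]
61 108 [72. 74. 75.]
64 93 [72. 74. 75.]
67 49 [92. 94. 96.]
70 125 [94. 95. 97.]
73 124 [94. 95. 96.]
76 138 [72. 75. 94.]
79 105 [-0. 73. 75.]
82 990 [  0. 314. 314.]
85 55 [-1.  0.  2.]
88 72 [-10.   0.   2.]
91 54 [-1.  0.  2.]
94 72 [-1.  0.  2.]
97 54 [-1.  0.  1.]
100 71 [-1.  0.  2.]
103 65 [-1.  1.  2.]
106 58 [-1.  0.  2.]
109 72 [-1.  0.  2.]
tab top f 50.000828169496536 76.83482635741345 l -10.11568503058219 190.55554894996683
```

```bash
python3 -m creep '.5 0 0 0 0 0;1 0 0 0 0 0;1 0 0 0 0 0;0 0 0 0 0 0;0 0 0 0 0 0;0 0 0 0 0 0;0 0 0 0 0 0;0 0 0 0 0 0;0 0 .5 0 0 0;0 0 .5 0 0 0;0 0 .3 0 0 0;0 0 0 0 0 0;0 0 0 0 0 0' 1 25;  python3 - <<'E'
from h import *
go((547.8,-185.5,50),101)
c=cam('wrist');P=cloud(c)
Q=P.reshape(-1,3);d=Q[:,:2]-[547.8,-185.5]
a=np.radians(10);f=-(d@[np.cos(a),np.sin(a)]);l=d@[-np.sin(a),np.cos(a)]
m=(Q[:,2]>88)&(Q[:,2]<98)&(f>50)&(abs(l)<9)
print('f hist z>88',np.histogram(f[m],np.arange(60,120,3)))
m=(abs(l)<20)&(f>60)&(f<130)&(Q[:,2]>78)&(Q[:,2]<150)
for z0 in range(78,130,6):
    k=m&(Q[:,2]>=z0)&(Q[:,2]<z0+6);print(z0,k.sum(),np.percentile(f[k],[0,50,100]).round(1) if k.any() else '')
E
```

```text
clock: 10.8
eef_pos: [449.8, -204.3, 51.3]
eef_rot: [-3.141, 0.001, -2.953]
wrist_force: [0.6, 0.8, -0.7]
finger_gap: 0.2
finger_force: 0.0
at [ 449.8 -204.3   51.3] yang 100.8 tilt [-7.e-04 -6.e-04 -1.e+00] shift [-2.494e+00  1.000e-03  3.500e-02] q [-0.5   0.32  1.8  -0.    1.02 -2.26] F [ 0.6  0.8 -0.7] gap 0.2 t 10.8
turn az total -0.0010
f hist z>88 (array([  0,   0,   0,   0,   0,   0,   0,   0,   0,   0,   0,   0,   0,
         0,   0,  38, 188,   0,   0]), array([ 60,  63,  66,  69,  72,  75,  78,  81,  84,  87,  90,  93,  96,
        99, 102, 105, 108, 111, 114, 117]))
78 2 [107.1 107.3 107.5]
84 89 [107.  109.  109.8]
90 186 [106.9 109.  109.8]
96 208 [107.  109.1 110. ]
102 245 [107.  109.1 109.8]
108 271 [107.  109.1 109.9]
114 288 [106.9 109.  110.1]
120 336 [107.1 109.1 110. ]
126 428 [ 90.8 109.  110.1]
```

```bash
python3 -m creep '-.15 0 0 0 0 0;-.15 0 0 0 0 0;-.05 0 0 0 0 0;-.05 0 0 0 0 0;-.05 0 0 0 0 0;-.05 0 0 0 0 0;0 0 0 0 0 0;0 0 0 0 0 0'; python3 -m creep '-.025 0 0 0 0 0;-.025 0 0 0 0 0;0 0 0 0 0 0;0 0 0 0 0 0'
```

```text
clock: 11.85
eef_pos: [469.2, -200.3, 50.6]
eef_rot: [3.142, 0.0, -2.953]
wrist_force: [-0.3, -0.5, -0.0]
finger_gap: 0.8
finger_force: 0.0
clock: 12.35
eef_pos: [471.1, -199.9, 50.6]
eef_rot: [3.142, 0.0, -2.953]
wrist_force: [-2.0, -0.1, -0.3]
finger_gap: 0.4
finger_force: 0.6
```

```bash
python3 -m creep '-.03 0 0 0 0 0;-.03 0 0 0 0 0;-.03 0 0 0 0 0;0 0 0 0 0 0;0 0 0 0 0 0'; python3 -m creep '-.025 0 0 0 0 0;-.025 0 0 0 0 0;0 0 0 0 0 0;0 0 0 0 0 0'
```

```text
clock: 12.98
eef_pos: [471.6, -199.7, 50.4]
eef_rot: [3.14, -0.007, -2.953]
wrist_force: [-25.3, -4.8, 12.2]
finger_gap: 0.1
finger_force: 12.7
clock: 13.48
eef_pos: [471.6, -199.7, 50.2]
eef_rot: [3.139, -0.011, -2.953]
wrist_force: [-40.0, -8.0, 20.3]
finger_gap: 0.5
finger_force: 20.3
```

```bash
python3 -m creep '.14 0 0 0 0 0;.3 0 0 0 0 0;.3 0 0 0 0 0;0 0 -.5 0 0 0;0 0 -1 0 0 0;0 0 -1 0 0 0;0 0 -1 0 0 0;0 0 -.5 0 0 0;0 0 0 0 0 0' 0 40; python3 - <<'E'
from h import *
go((472,111,170),0)
c=cam('wrist');P=cloud(c);pline(c)
Q=P.reshape(-1,3);d=Q[:,:2]-[547.8,-185.5]
a=np.radians(10);f=-(d@[np.cos(a),np.sin(a)]);l=d@[-np.sin(a),np.cos(a)]
m=(Q[:,2]>90)&(Q[:,2]<98)&(f>50)&(f<90)&(abs(l)<9);print('tab f',m.sum(),np.percentile(f[m],[1,50,99]))
t=cam('top');P=cloud(t)
def ring(box,zlo,zhi):
    x0,y0,x1,y1=box;Q=P[y0:y1,x0:x1].reshape(-1,3);Q=Q[(Q[:,2]>zlo)&(Q[:,2]<zhi)];print(len(Q),((Q.max(0)+Q.min(0))/2).round(1))
ring((178,243,210,278),30,60);pline(t)
E
```

```text
clock: 14.6
eef_pos: [447.7, -204.7, 211.7]
eef_rot: [-3.14, 0.002, -2.953]
wrist_force: [-0.2, -0.7, -0.7]
finger_gap: 87.2
finger_force: 0.0
at [ 447.7 -204.7  211.7] yang 100.8 tilt [-0.0021 -0.0017 -1.    ] shift [-2.076  7.641  1.033] q [-0.5   0.14  1.63  0.    1.37 -2.26] F [-0.2 -0.7 -0.7] gap 87.2 t 14.6
turn az total 0.5601
line 70 [1.48746281 8.91652863] axis deg 84.5 radial range -1.0171875756411508 18.37345547455258
tab f 137 [60.6750421  65.19191477 68.08323989]
318 [473.2 110.9  38.6]
line 26 [0.74001008 8.72570108] axis deg 85.0 radial range -0.0980573713448809 18.161237319271
```

```bash
python3 -m creep '-.26 .955 0 0 0 0;-.26 .955 0 0 0 0;-.26 .955 0 0 0 0;-.26 .955 0 0 0 0;-.26 .955 0 0 0 0;-.26 .955 0 0 0 0;-.26 .955 0 0 0 0;-.26 .955 0 0 0 0;0 0 .5 0 0 .05;0 0 .5 0 0 .05;0 0 .5 0 0 0;0 0 .5 0 0 0;0 0 0 0 0 0' .2 40; python3 - <<'E'
from h import *
c=cam('wrist');P=cloud(c);Q=P.reshape(-1,3)
m=(Q[:,2]>33)&(Q[:,2]<46)&(np.hypot(Q[:,0]-472.5,Q[:,1]-111)<45);q=(Q[m].max(0)+Q[m].min(0))/2;print('pulley',q.round(1),np.ptp(Q[m],axis=0).round(1),np.median(Q[m,2]))
go((q[0],q[1],-19))
m=(Q[:,2]>12)&(Q[:,2]<24)&(np.hypot(Q[:,0]-510,Q[:,1]-128)<140);print('tray rim',cv2.minAreaRect(Q[m][:,:2].astype(np.float32)))
save(c,'p1.png')
E
```

```text
clock: 16.32
eef_pos: [470.6, 111.0, 128.6]
eef_rot: [-3.14, -0.004, 3.016]
wrist_force: [-0.1, -0.3, 0.2]
finger_gap: 75.4
finger_force: 0.0
pulley [473.2 113.5  37.5] [51.9 51.5  8.9] 39.42318526622739
at [471.3 111.2 129.8] yang 82.8 tilt [ 2.e-03 -6.e-04 -1.e+00] shift [-0.048  0.064  3.721] q [ 0.16  0.2   1.75  0.    1.19 -1.29] F [-0.4  0.2  0.1] gap 75.2 t 16.4
tray rim ((521.9842529296875, 111.2823257446289), (215.47801208496094, 221.77159118652344), 6.8739705085754395)
```

View pics/p1.png

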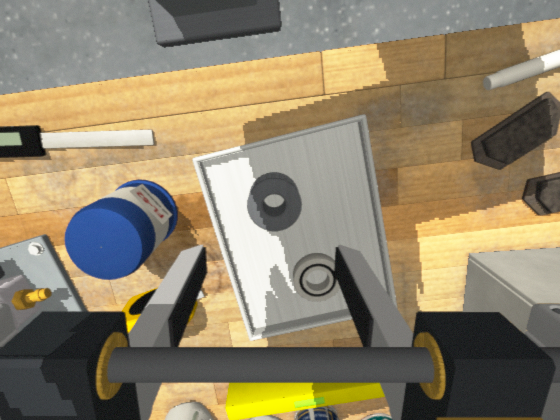

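```bash
python3 -m creep '-.045 .045 .5 0 0 0;0 0 .6 0 0 0;0 0 .6 0 0 0;0 0 .6 0 0 0;0 0 .6 0 0 0;0 0 .4 0 0 0;0 0 .2 0 0 0;0 0 .1 0 0 0;0 0 0 0 0 0;0 0 0 0 0 0' .2 40 && python3 -m creep '0 0 0 0 0 0;0 0 0 0 0 0;0 0 0 0 0 0;0 0 0 0 0 0;0 0 0 0 0 0;0 0 0 0 0 0' 0.8 40
```

```text
clock: 17.62
eef_pos: [474.2, 112.9, -12.9]
eef_rot: [3.141, 0.001, 3.016]
wrist_force: [0.5, -0.2, 0.6]
finger_gap: 75.3
finger_force: 0.0
clock: 18.38
eef_pos: [474.0, 112.9, -13.3]
eef_rot: [3.142, 0.0, 3.016]
wrist_force: [-0.3, 0.2, 2.8]
finger_gap: 50.3
finger_force: 39.8
```

```bash
python3 -m creep '0 0 -.2 0 0 0;0 0 -.4 0 0 0;0 0 -.6 0 0 0;0 0 -.6 0 0 0;0 0 -.6 0 0 0;0 0 -.6 0 0 0;0 0 -.6 0 0 0;0 0 -.4 0 0 0;0 0 0 0 0 0;0 0 0 0 0 0' 0.8 40; python3 - <<'E'
from h import *
c=cam('wrist');P=cloud(c);Q=P.reshape(-1,3)
s=manip.read_state();e=s['eef_pos'];d=np.hypot(Q[:,0]-e[0],Q[:,1]-e[1])
m=(d<40)&(Q[:,2]>150)&(Q[:,2]<215);print(np.histogram(Q[m,2],np.arange(150,216,5)))
m&=(Q[:,2]>190);print(m.sum(),((Q[m].max(0)+Q[m].min(0))/2).round(1))
t=cam('scene');S=cloud(t).reshape(-1,3);d=np.hypot(S[:,0]-e[0],S[:,1]-e[1]);m=(d<33)&(S[:,2]>120)&(S[:,2]<260);print(np.histogram(S[m,2],np.arange(120,261,8)))
go((568.5,-309,e[2]));save(c,'p2.png')
E
```

```text
clock: 19.62
eef_pos: [473.5, 112.8, 145.9]
eef_rot: [-3.141, -0.001, 3.016]
wrist_force: [0.6, -0.5, -1.8]
finger_gap: 50.4
finger_force: 39.8
(array([   0,    0,   41,  413,  324,  370,  468,  570,  425, 5882,  349,
        325,  352]), array([150, 155, 160, 165, 170, 175, 180, 185, 190, 195, 200, 205, 210,
       215]))
7333 [472.5 113.4 202.5]
(array([  0,   0,   0,   0,   0,  57,  38,  42,  36, 113,   2,   1,   1,
         1,   0,   0,   1]), array([120, 128, 136, 144, 152, 160, 168, 176, 184, 192, 200, 208, 216,
       224, 232, 240, 248, 256]))
at [473.5 112.8 145.8] yang 82.8 tilt [ 1.5e-03 -4.0e-04 -1.0e+00] shift [-3.6770e+00 -1.0165e+01 -1.0000e-03] q [ 0.16  0.19  1.73 -0.    1.23 -1.29] F [-0.6 -1.  -2.2] gap 50.8 t 19.7
```

View pics/p2.png

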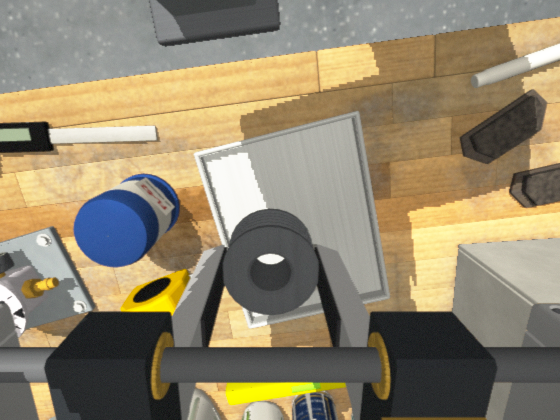

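```bash
python3 -m creep '-.1 -.28 0 0 0 0;-.2 -.55 0 0 0 0;-.3 -.83 0 0 0 0;-.3 -.83 0 0 0 0;-.3 -.83 0 0 0 0;-.3 -.83 0 0 0 0;-.3 -.83 0 0 0 0;-.3 -.83 0 0 0 0;-.3 -.83 0 0 0 0;-.3 -.83 0 0 0 0;-.3 -.83 0 0 0 0;-.3 -.83 0 0 0 0;-.27 -.75 0 0 0 0;-.1 -.28 0 0 0 0;0 0 0 0 0 0;0 0 0 0 0 0' 0.8 40; cat > m.py <<'E'
from h import *
c=cam('wrist');P=cloud(c);e=np.array(manip.read_state()['eef_pos'])
d=np.hypot(P[...,0]-e[0],P[...,1]-e[1])
zt=e[2]+52.5   # pulley top plane
m=((abs(P[...,2]-zt)<4)&(d<29)).astype(np.uint8)
v,u=np.nonzero(m)
# bore: hole contour inside the top-face mask
cs,h=cv2.findContours(m,cv2.RETR_CCOMP,cv2.CHAIN_APPROX_NONE)
for k,q in zip(cs,h[0]):
    if len(k)>25:
        W=plane(c,k[:,0],zt)[:,:2];(x,y),r=cv2.minEnclosingCircle(W.astype(np.float32))
        print('hole' if q[3]>=0 else 'outer',len(k),(round(x,1),round(y,1)),'r',round(r,1))
print('ztop',np.median(P[m>0][:,2]),'level',np.linalg.lstsq(np.c_[P[m>0][:,:2]-e[:2],np.ones(m.sum())],P[m>0][:,2],rcond=None)[0].round(3))
for n in ('top','scene'):
    s=cam(n);S=cloud(s).reshape(-1,3);d=np.hypot(S[:,0]-568.5,S[:,1]+309)
    k=(d<22)&(S[:,2]>105)&(S[:,2]<120);print(n,'nozzle',k.sum(),S[k].mean(0) if k.any() else '')
    k=(np.hypot(S[:,0]-e[0],S[:,1]-e[1])<30)&(S[:,2]>e[2]+8)&(S[:,2]<e[2]+60);print(n,'pulley',k.sum(),((S[k].max(0)+S[k].min(0))/2).round(1),S[k].min(0).round(1),S[k].max(0).round(1))
go((568.5,-309,e[2]))
E
python3 m.py
```

```text
clock: 21.72
eef_pos: [568.6, -307.8, 146.7]
eef_rot: [3.141, -0.0, 3.017]
wrist_force: [0.0, -0.2, -1.5]
finger_gap: 50.9
finger_force: 39.8
outer 308 (565.2, -307.3) r 28.3
hole 119 (566.4, -308.0) r 11.1
ztop 199.2867149794203 level [6.00000e-03 0.00000e+00 1.99192e+02]
top nozzle 0 
top pulley 1 [ 577.2 -312.3  195.3] [ 577.2 -312.3  195.3] [ 577.2 -312.3  195.3]
scene nozzle 34 [ 567.37012043 -309.21285699  110.95380244]
scene pulley 568 [ 560.3 -306.7  184.1] [ 539.9 -334.6  162.3] [ 580.7 -278.8  206. ]
at [ 568.8 -307.9  146.9] yang 82.9 tilt [-2.e-04 -0.e+00 -1.e+00] shift [ 0.004 -0.028  0.003] q [-0.55  0.54  1.25  0.    1.35 -2.  ] F [-1.   0.8 -1.2] gap 50.3 t 21.9
```

```bash
python3 -m creep '-.037 -.015 .1 0 0 0;0 0 .2 0 0 0;0 0 .25 0 0 0;0 0 .2 0 0 0;0 0 .1 0 0 0;0 0 0 0 0 0;0 0 0 0 0 0' 0.8 40; python3 m.py; python3 - <<'E'
from h import *
s=cam('scene');t=cam('top')
a=cv2.resize(s['color'][225:315,290:390],(600,540),interpolation=cv2.INTER_CUBIC)
cv2.imwrite('pics/n1.png',a[:,:,::-1])
print(proj(s,[[568.7,-309,115],[568.7,-309,130],[568.7,-309,166]]))
E
```

```text
clock: 22.75
eef_pos: [570.2, -309.6, 113.0]
eef_rot: [-3.141, 0.0, 3.016]
wrist_force: [-0.5, 0.3, -2.3]
finger_gap: 50.5
finger_force: 39.8
outer 307 (567.6, -309.2) r 28.4
hole 113 (567.8, -309.8) r 11.1
ztop 165.6170272147519 level [ 7.00000e-03 -1.00000e-03  1.65532e+02]
top nozzle 0 
[[345.4211393  275.54027057]
 [346.33862619 271.52663519]
 [348.63706193 261.47190512]]Traceback (most recent call last):
  File "m.py", line 17, in <module>
    k=(np.hypot(S[:,0]-e[0],S[:,1]-e[1])<30)&(S[:,2]>e[2]+8)&(S[:,2]<e[2]+60);print(n,'pulley',k.sum(),((S[k].max(0)+S[k].min(0))/2).round(1),S[k].min(0).round(1),S[k].max(0).round(1))
                                                                                                         ~~~~~~~~^^^
    return umr_maximum(a, axis, None, out, keepdims, initial, where)
ValueError: zero-size array to reduction operation maximum which has no identity
```

View pics/n1.png

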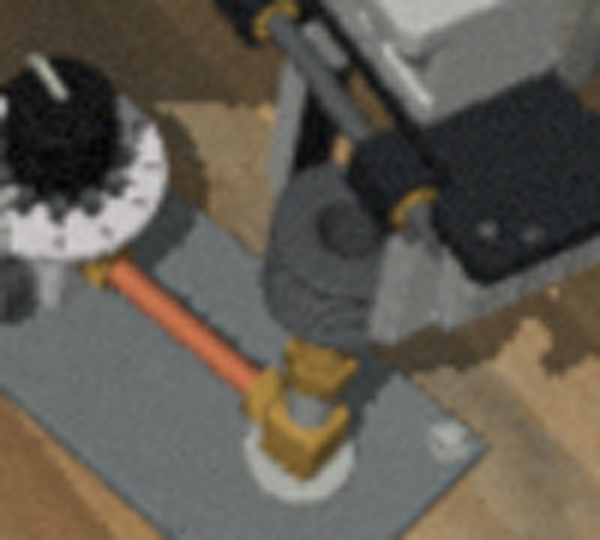

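```bash
python3 - <<'E'
from h import *
s=cam('scene');P=cloud(s)
g=s['color'].max(-1).astype(int)
sub=g[255:275,335:362];print(sub)
k=P[255:275,335:362];print(np.where(abs(k[...,2]-165.5)<4,1,0))
E
```

```text
[[121 121 100  67  69  67  75  71  75  72  70  68  46  30  26  31  26  33
   38  38  45  41  38  38  40  43  38]
 [128 114  81  76  79  74  77  77  74  74  74  74  65  47  32  29  24  28
   25  40  41  39  35  45  58  80  68]
 [122  95  76  74  73  74  77  77  71  78  78  81  82  67  38  24  29  28
   33  37  37  40  58 108 135 124 107]
 [111  81  78  72  76  76  74  68  75  71  72  69  73  67  56  31  28  19
   28  28  33  59 103 135 122 103  87]
 [105  76  76  77  73  77  76  73  70  61  53  57  60  60  53  36  21  27
   30  29  49  91 112 110  92  84  63]
 [ 94  74  73  77  75  77  78  70  54  46  43  57  53  59  56  55  38  25
   33  36  77 118  97  83  87  82  57]
 [ 83  71  74  74  74  76  75  60  45  39  48  57  57  63  63  54  43  25
   23  39  80 110  80  78  85  81  58]
 [ 72  76  76  79  76  77  73  53  39  47  54  55  58  60  63  59  57  37
   32  27  57  84  78  63  76  82  57]
 [ 73  78  79  77  81  78  67  54  42  43  57  54  54  61  59  62  60  48
   32  29  41  67  78  69  69  73  69]
 [ 68  74  78  74  72  74  77  64  48  43  55  60  58  59  57  61  55  47
   40  65
[... 1601 characters left out ...]
 0 0 0 0 0 0 0]
 [1 1 1 1 1 1 1 1 0 0 0 0 0 0 0 0 0 0 0 0 0 0 0 0 0 0 0]
 [1 1 1 1 1 1 1 1 0 0 0 0 0 0 0 0 0 0 0 1 0 0 0 0 0 0 0]
 [0 1 1 1 1 1 1 1 1 0 0 0 0 0 0 0 0 0 0 1 0 0 0 0 0 0 0]
 [0 1 1 1 1 1 1 1 1 1 0 0 0 0 0 0 0 0 1 1 0 0 0 0 0 0 0]
 [0 0 1 1 1 1 1 1 1 1 1 1 1 0 0 0 1 1 1 1 0 0 0 0 0 0 0]
 [0 0 1 1 1 1 1 1 1 1 1 1 1 1 1 1 1 1 1 0 0 0 0 0 0 0 0]
 [0 0 0 1 0 1 1 1 1 1 1 0 1 1 1 1 1 1 0 0 0 0 0 0 0 0 0]
 [0 0 0 0 1 1 1 1 1 1 1 1 1 1 1 1 1 1 1 0 0 0 0 0 0 0 0]
 [0 0 0 0 0 1 0 0 1 1 1 1 1 1 1 1 1 1 1 0 0 0 0 0 0 0 0]
 [0 0 0 0 0 0 1 0 1 0 1 1 1 1 1 1 1 1 0 0 0 0 0 0 0 0 0]
 [0 0 0 0 0 0 0 0 0 1 1 1 1 1 1 1 1 1 0 0 0 0 0 0 0 0 0]
 [0 0 0 0 0 0 0 0 0 0 0 1 0 0 1 0 1 0 1 1 0 0 0 0 0 0 0]]
```

```bash
python3 - <<'E'
from h import *
s=cam('scene');a=np.linspace(0,6.283,200)
def ext(r): q=proj(s,np.c_[568.7+r*np.cos(a),-309+r*np.sin(a),0*a+165.6]);return q
q=ext(11);print('bore left',q[:,0].min(),'bottom',q[:,1].max())
q=ext(26);print('outer left',q[:,0].min(),'bottom',q[:,1].max())
# measured: bore left 342.4, bottom 267.3
o=plane(s,[[0,0]],0)
l=q=ext(11);du=342.4-q[:,0].min();dv=267.3-q[:,1].max()
c0=proj(s,[[568.7,-309,165.6]])[0];print(du,dv,plane(s,[c0+[du,dv]],165.6))
E
```

```text
bore left 342.87169553501707 bottom 266.4432581130779
outer left 335.05347306683615 bottom 273.19015611856264
-0.4716955350170906 0.8567418869221228 [[ 566.69039026 -309.99961696  165.6       ]]
```

```bash
python3 -m creep '-.028 .018 .05 0 0 0;0 0 .05 0 0 0;0 0 0 0 0 0;0 0 0 0 0 0;0 0 0 0 0 0;0 0 0 0 0 0;0 0 0 0 0 0;0 0 0 0 0 0' 0.8 40; python3 m.py 2>/dev/null; python3 - <<'E'
from h import *
c=cam('wrist')
s=cam('scene');P=cloud(s);Q=P.reshape(-1,3);d=Q[:,:2]-[547.8,-185.5];a=np.radians(10);f=-(d@[np.cos(a),np.sin(a)]);l=d@[-np.sin(a),np.cos(a)]
m=(Q[:,2]>90)&(Q[:,2]<98)&(f>50)&(f<90)&(abs(l)<9);print('tab f',np.percentile(f[m],[5,50,95]));pline(s)
x=s=manip.read_state();print(x['clock'],x['qd'].round(4),x['finger_force'],x['wrist_force'])
E
```

```text
clock: 24.05
eef_pos: [571.3, -308.9, 108.6]
eef_rot: [-3.142, -0.0, 3.016]
wrist_force: [-0.3, 0.5, -0.9]
finger_gap: 50.9
finger_force: 39.8
outer 306 (568.7, -308.6) r 28.4
hole 114 (569.1, -309.1) r 11.1
ztop 161.27618655892888 level [ 6.00000e-03 -1.00000e-03  1.61182e+02]
top nozzle 0 
top pulley 1 [ 580.4 -312.6  156.8] [ 580.4 -312.6  156.8] [ 580.4 -312.6  156.8]
scene nozzle 0 
scene pulley 515 [ 563.  -307.5  146.6] [ 542.6 -335.3  124.7] [ 583.5 -279.7  168.4]
at [ 571.3 -308.9  108.7] yang 82.8 tilt [ 0. -0. -1.] shift [ 0.068 -0.011  0.   ] q [-0.55  0.58  1.28 -0.    1.28 -2.  ] F [-0.7 -0.8 -2.5] gap 50.8 t 24.2
tab f [62.4168306  65.54875978 69.15341201]
line 13 [-0.90491279  9.77483839] axis deg 85.7 radial range 1.0873586596575757 17.681724281402758
24.3 [-0.0005 -0.001  -0.0017 -0.0011  0.0002  0.    ] 39.79924234561622 [ 0.18712138 -0.42308557 -1.1424968 ]
```

Bore at (569.1, -309.1) against the nozzle at (568.7, -309). Underside is at about 125 mm, 10 mm above the tip, and the pulley is level and still. Handing in.

```bash
python3 -c "
from cell import manip
print(manip.sign_off())"
```

```text
the job is handed in; nothing more can be done
None
```

The job is handed in (the hand-in call gave no verdict): by camera, the knob is at the mark with the lock slide home, and the pulley is held level and still, centred within about 2 mm of the nozzle's axis and about 10 mm above its tip. The fingertips turned out to be about 32 mm higher than the reported TCP, so I corrected for that from the camera views.

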